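Change the bench over to the standby supply

ROBOT

A 6-joint arm with a two-finger parallel gripper is mounted at the origin on a cart in front of the work surface, level with it; the furniture and walls round the work are solid. World frame = base frame: x ahead of the robot, y to its left, z up, the work surface at z = 0. Lengths are in m, angles in rad, forces in N, time in s.
With the tool pointing down it reaches from about 0.325 to 0.775 m from the base axis. Payload 5.5 kg.
Tool frame: the origin (TCP) lies midway between the tips of the shut fingers; the grasp point (between the pads) lies behind it (r.pinch_z is the z of the grasp point in the tool frame, in m); z points along the fingers, y is the line along which they close (so a half turn about z gives the same grasp; the last joint's range is limited). The gripper opens to 88 mm and grips with 3 to 60 N. Pads are 20 mm wide; open, the fingers measure 115 mm over their backs; the gripper's body (75 mm by 178 mm) begins 61 mm behind the grasp point.
Start: joints at [-1.18, 0.091, 1.231, -0, 1.82, -0.057], TCP at [0.26, -0.541, 0.223] pointing down, gripper open.
Joint ranges: [-2.87, 2.87], [-0.86, 2.18], [0.17, 2.46], [-1.51, 4.65], [0.06, 2.69], [-2.65, 2.65]. Speed limits (rad/s): [2.57, 2.57, 3.01, 3.14, 3.14, 3.14].

INTERFACE

Orientations are given as [roll, pitch, yaw] about the fixed x, y, z axes, in that order (R = Rz(yaw) Ry(pitch) Rx(roll)).
In Python, from rig import r gives the robot as it stands.
- The arm moves only by the tool apply_moves, never from a script. Its argument "commands" is a list of rows, each an object of numbers: "dx", "dy", "dz": the shift along the tool's x, y, z each as a share of 0.75 m, from -1 to 1; "twist": the turn about the tool's z as a share of 0.5 rad, from -1 to 1. A call has 1 to 8 rows; each row is the pose to reach, as a shift and turn from the pose commanded when the call began, along the tool's axes at that moment; what a row does not reach only later rows make up. A row lasts 1/8 s, in which the tool goes at most 62.5 mm and 10.7 degrees, less where a joint would pass 70% of its speed; a pose out of reach is approached as far as the arm can. A call with a number of a shift or a turn outside -1 to 1 is refused whole. A call with a gripper value outside its range is refused whole. "gripper" is the finger opening in mm, from 0 to 87.8, set as the call begins (left out, the last holds). The fingers move at their own pace and stop on an object; "newtons" is the grip in N (left out, the last holds). Time passes only in rows, so rows that repeat a pose let the fingers close. It gives the time, the measured TCP pose, the force, the opening and the grip force at its end, in the units of the state.
- r.sense(): the state, without advancing time (a new reading comes with each control period).
- r.get_image(name): name is "side" or "top" or "wrist"; returns the picture (480x640x3 uint8, blue, green, red); there is no depth.
- r.calibration(name): a dict with "intrinsics" (3x3 intrinsics, pixels), "dist_coeffs" ([k1, k2, p1, p2, k3] as OpenCV has them; the pictures are not rectified), "origin" and "orientation" of the camera in the world; the wrist camera has in their place "mount" (4x4, takes a point from camera to tool coordinates, whose origin is the TCP and whose axes are the flange's). Camera axes: x right, y up, looking along -z (the intrinsics and any distortion apply to the point x, -y, -z); pixel columns grow to the right and rows downward; lengths in m; the calibration is good to about 2 mm. A picture is of the moment at which its call begins: read the wrist's pose just before it. calibration takes no time and is no camera call.
- r.hand_in(): hands the job in; it is judged then, once.
The state is a dict: "t": time; "qpos": joint angles; "joint_velocities": joint speeds; "joint_efforts": joint torques, N m; "tcp_pos": TCP position; "tcp_rot": TCP orientation; "ft_force": force on the tool from outside, world axes, zero at the start; "torque": the same for the moment, N m; "width": finger opening in m; "grip_force": force on a finger pad.
Only numpy, scipy, OpenCV 4.12 (cv2) and the standard library are available. Lean on these libraries where they do the work, as an engineer would, in place of code of your own. Each camera call takes 0.05 s, during which the arm holds its last target. There are 200 camera calls.

TASK

Two small grey lever isolators are screwed to the lab bench; a lever that leans away from the robot is on, one that leans towards the robot is off. Change the bench over from the main to the standby supply: first switch off the main isolator, the one with the T-bar handle, then switch on the standby isolator, the one with the round ball handle. Never have both on together, and leave each lever fully home against its stop.

Things in the scene. Friction and masses are not known exactly. Their poses are not given: they have to be found in the camera images.
- main_switch: Main isolator, fixed: grey box 80x64x42 mm on a 100x70 mm foot; lever: 8 mm steel rod with black T-bar (16 mm thick, 44 mm long along y). Origin: centre of underside; +x to its ON side (back, with round black plug, away from the robot within 0.5 rad), y along the hinge. Hinge 48 mm up, cheeks to 55 mm; bar axis 62 mm from hinge, at either stop 35 mm to that side and 99 mm up.
- main_lever (a joint): Main lever angle, rad: 0 = OFF stop (leans 0.6 rad from upright to -x, towards the robot), 0.6 = upright, 1.2 = ON stop (leans 0.6 rad to +x). It is top-heavy: once a little past upright it tips over to the nearer stop by itself and stays; about 2 N at the handle starts it.
- standby_switch: Standby isolator, fixed: the same box, foot, hinge height, axes and lever length as the main isolator, but its lever ends in a black ball of 26 mm diameter, centred 62 mm from the hinge (at either stop 35 mm to that side of the hinge and 99 mm above the bench).
- standby_lever (a joint): Standby lever angle, rad: 0 = OFF stop (leans 0.6 rad to -x, towards the robot), 0.6 = upright, 1.2 = ON stop (leans to +x). Top-heavy like the main lever: past upright it tips to the stop by itself.

How it is judged:
On the way, in this order (a step that is already met when the one before it is completed fails the run):
1. the main isolator is off while the standby isolator is still off (value of joint each of main_lever, standby_lever below 0.2 rad), for 0.2 s.
2. the standby isolator is on (value of joint standby_lever above 1 rad), for 0.2 s.
At the end, for the whole second after the job is handed in: The main (T-bar) lever is off, within 0.2 rad of its stop on the robot's side, and the standby (ball) lever is on, within 0.2 rad of its stop on the far side (value of joint main_lever below 0.2 rad and value of joint standby_lever above 1 rad); the robot touches nothing.
It fails at once if both isolators are on together (value of joint each of main_lever, standby_lever above 0.7 rad).
It also fails if it takes over 38 s, if anything falls off the work surface, if the arm or the gripper's body presses on something with over 40 N, if the wrist force passes 120 N, or if a joint passes its speed limit or range.

## Working session

There is one attempt and no reset: what is moved stays moved. The work goes in short steps, Python scripts to look and compute and a tool call to move; the robot and the scene stay as the last step left them, time stands still between calls to the robot, and variables do not carry over. Pictures are saved under pics/ and viewed, at most 10 in all, crops included, and the job is handed in when it is done.

Besides the shell and the picture viewer there is one more tool, called after ">>>" as a command line: name --argument value ..., lists and objects as JSON in quotes. apply_moves: Moves the arm, as the interface text tells. Shift numbers are shares of 0.75 m and turn numbers shares of 0.5 rad, none past 1 either way. Its arguments: {"type":"object","properties":{"commands":{"type":"array","items":{"type":"object","properties":{"dx":{"type":"number","minimum":-1,"maximum":1},"dy":{"type":"number","minimum":-1,"maximum":1},"dz":{"type":"number","minimum":-1,"maximum":1},"twist":{"type":"number","minimum":-1,"maximum":1}}}},"gripper":{"type":"number"},"newtons":{"type":"number"}},"required":["commands"]}

```bash
mkdir -p pics
python3 - <<'E'
from rig import r
import cv2
for n in("side","top"):
    cv2.imwrite(f"pics/{n}0.png",r.get_image(n)); c=r.calibration(n); print(n,c)
s=r.sense();print(s['t'],s['tcp_pos'],s['tcp_rot'],s['width'],r.pinch_z)
E
```

```text
side {'intrinsics': array([[616.61421011,   0.        , 326.35749689],
       [  0.        , 616.61421011, 235.90506331],
       [  0.        ,   0.        ,   1.        ]]), 'dist_coeffs': array([-0.12065959,  0.        ,  0.        ,  0.        ,  0.        ]), 'origin': array([0.40169479, 0.57454191, 0.41428495]), 'orientation': array([ 1.13976002,  0.01400463, -3.05626351])}
top {'intrinsics': array([[558.63342667,   0.        , 323.77220075],
       [  0.        , 558.63342667, 243.96006857],
       [  0.        ,   0.        ,   1.        ]]), 'dist_coeffs': array([-0.10811312,  0.        ,  0.        ,  0.        ,  0.        ]), 'origin': array([ 0.34665334, -0.21649459,  0.90917063]), 'orientation': array([ 0.15582902, -0.01535904, -1.56483508])}
0.1 [ 0.25969349 -0.54060689  0.22165895] [-3.13990490e+00 -1.19659121e-04  4.47783142e-01] 0.08789560154642886 -0.0187
```

View pics/top0.png

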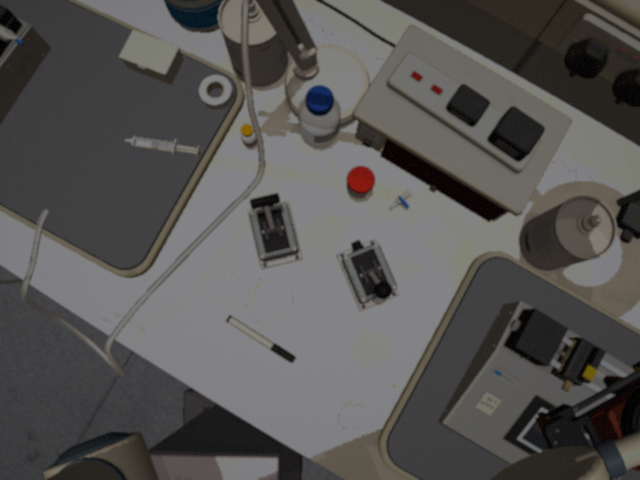

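View pics/side0.png

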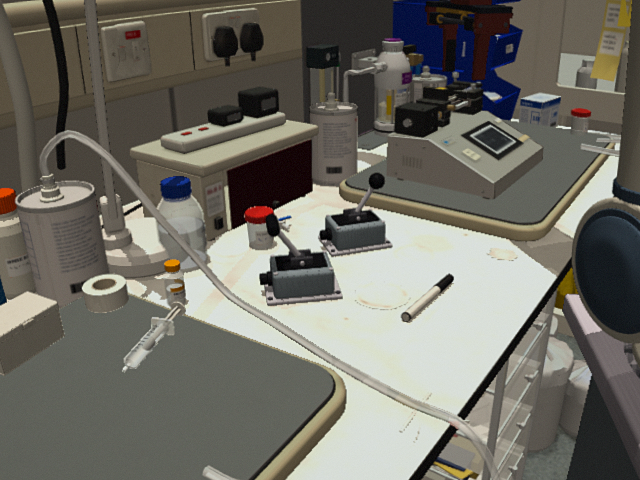

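The top view shows the main isolator at about (273,232), with its T-bar on the far side at (265,201), so it is on. The standby is at about (368,272), with its ball on the near side at (382,290), so it is off. The side view agrees, and it also shows a cable running past the main isolator. I'll zoom in for the feet and check the cable height.

```bash
cat > h.py <<'E'
from rig import r
import numpy as np, cv2
from scipy.spatial.transform import Rotation as R
F=np.diag([1,-1,-1.])
def ray(n,uv):
    c=r.calibration(n); p=cv2.undistortPoints(np.array([[uv]],float),c['intrinsics'],c['dist_coeffs'])[0,0]
    return np.array(c['origin']), R.from_euler('xyz',c['orientation']).as_matrix()@F@np.array([p[0],p[1],1])
def plane(n,uv,z):
    o,d=ray(n,uv); return o+d*(z-o[2])/d[2]
def proj(n,P):
    c=r.calibration(n); q=F@R.from_euler('xyz',c['orientation']).as_matrix().T@(np.array(P)-c['origin'])
    return cv2.projectPoints(q[None],np.zeros(3),np.zeros(3),c['intrinsics'],c['dist_coeffs'])[0].ravel()
E
python3 - <<'E'
from h import *
im=cv2.imread('pics/top0.png')[150:330,220:420]
im=cv2.convertScaleAbs(im,alpha=1.7)
cv2.imwrite('pics/c.png',cv2.resize(im,None,fx=3.3,fy=3.3,interpolation=cv2.INTER_CUBIC))
for n,uv in(("Tbar",(265,201)),("ball",(382,290))):
    p=plane('top',uv,.099); print(n,p.round(3),proj('side',p).round())
for uv in((258,150),(262,170),(245,200),(210,235)):
    print('cable',uv,[(z,plane('top',uv,z)[:2].round(3),proj('side',plane('top',uv,z)).round()) for z in(0,.04,.08,.12)])
for n,uv,z in(('bottle',(320,97),.13),('redcap',(360,180),.06),('vial',(248,132),.05)):
    print(n,plane('top',uv,z).round(3),proj('side',plane('top',uv,z)).round())
E
```

```text
Tbar [ 0.538 -0.14   0.099] [271. 224.]
ball [ 0.407 -0.313  0.099] [376. 180.]
cable (258, 150) [(0, array([ 0.65 , -0.117]), array([190., 297.])), (0.04, array([ 0.637, -0.121]), array([197., 270.])), (0.08, array([ 0.623, -0.126]), array([205., 241.])), (0.12, array([ 0.61, -0.13]), array([213., 211.]))]
cable (262, 170) [(0, array([ 0.615, -0.125]), array([217., 295.])), (0.04, array([ 0.603, -0.129]), array([224., 268.])), (0.08, array([ 0.591, -0.133]), array([231., 239.])), (0.12, array([ 0.579, -0.137]), array([238., 209.]))]
cable (245, 200) [(0, array([ 0.563, -0.098]), array([251., 307.])), (0.04, array([ 0.553, -0.103]), array([257., 278.])), (0.08, array([ 0.544, -0.108]), array([263., 248.])), (0.12, array([ 0.534, -0.113]), array([270., 217.]))]
cable (210, 235) [(0, array([ 0.503, -0.041]), array([291., 333.])), (0.04, array([ 0.496, -0.049]), array([296., 301.])), (0.08, array([ 0.489, -0.057]), array([302., 269.])), (0.12, array([ 0.482, -0.064]), array([307., 235.]))]
bottle [ 0.69  -0.221  0.13 ] [174. 179.]
redcap [ 0.582 -0.285  0.06 ] [260. 209.]
vial [ 0.664 -0.105  0.05 ] [173. 268.]
```

View pics/c.png

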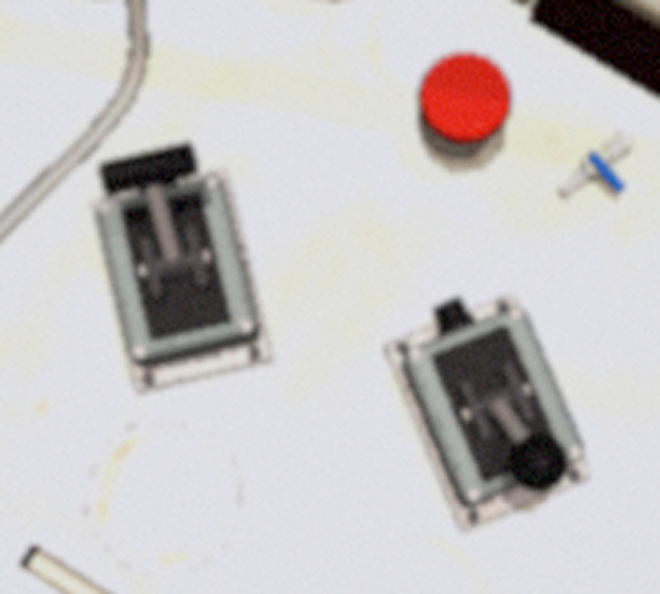

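The crop gives yaw of about 0.24 for main and 0.39 for standby. The top-view T-bar and ball positions reproject onto the side view to within a few pixels. The hinges come out at (0.504,-0.148) for main and (0.439,-0.300) for standby. The cable near the main lies low, under about 5 cm, so I'll work with the tip at z≈0.08. First move: go above and behind the T-bar with the fingers shut.

>>> apply_moves --commands '[{"dx": 0.629, "dy": -0.309, "twist": 0.416}, {"dx": 0.629, "dy": -0.309, "twist": 0.416}, {"dx": 0.629, "dy": -0.309, "twist": 0.416}, {"dx": 0.629, "dy": -0.309, "twist": 0.416}, {"dx": 0.629, "dy": -0.309, "twist": 0.416}, {"dx": 0.629, "dy": -0.309, "twist": 0.416}, {"dx": 0.629, "dy": -0.309, "twist": 0.416}, {"dx": 0.629, "dy": -0.309, "twist": 0.416}]' --gripper 0 --newtons 20

```text
invalid input at $.commands[0]: expected keys dx, dy, dz, twist
```

>>> apply_moves --commands '[{"dx": 0.629, "dy": -0.309, "dz": 0, "twist": 0.416}, {"dx": 0.629, "dy": -0.309, "dz": 0, "twist": 0.416}, {"dx": 0.629, "dy": -0.309, "dz": 0, "twist": 0.416}, {"dx": 0.629, "dy": -0.309, "dz": 0, "twist": 0.416}, {"dx": 0.629, "dy": -0.309, "dz": 0, "twist": 0.416}, {"dx": 0.629, "dy": -0.309, "dz": 0, "twist": 0.416}, {"dx": 0.629, "dy": -0.309, "dz": 0, "twist": 0.416}, {"dx": 0.629, "dy": -0.309, "dz": 0, "twist": 0.416}]' --gripper 0 --newtons 20

```text
t: 1.1
tcp_pos: [0.5686, -0.1473, 0.2222]
tcp_rot: [-3.141, 0.001, 0.24]
ft_force: [0.3, -0.3, -0.7]
width: 0.0115
grip_force: 0.0
```

>>> apply_moves --commands '[{"dx": 0.018, "dy": -0.019, "dz": 0, "twist": 0}, {"dx": 0.018, "dy": -0.019, "dz": 0.08, "twist": 0}, {"dx": 0.018, "dy": -0.019, "dz": 0.08, "twist": 0}]'

```text
t: 1.48
tcp_pos: [0.5737, -0.1315, 0.1553]
tcp_rot: [-3.135, 0.012, 0.24]
ft_force: [0.1, -0.5, -0.9]
width: 0.0005
grip_force: 0.0
```

Run:
```python
from h import *
s=r.sense();print(s['t'],s['tcp_pos'],s['tcp_rot'],s['width'])
a=r.get_image('side')[60:380,120:520];b=r.get_image('top')[90:330,200:440]
b=cv2.resize(b,(320,320));cv2.imwrite('pics/d.png',np.hstack([a,b]))
P=s['tcp_pos'];print(proj('side',P)-[120,60],(proj('top',P)-[200,90])*320/240)
```

```text
1.475 [ 0.57374086 -0.13151857  0.15531088] [-3.13514625  0.01220378  0.23962464] 0.0005009924656014137
[119.48459185 124.74186608] [ 74.3146082  102.31135808]
```

View pics/d.png

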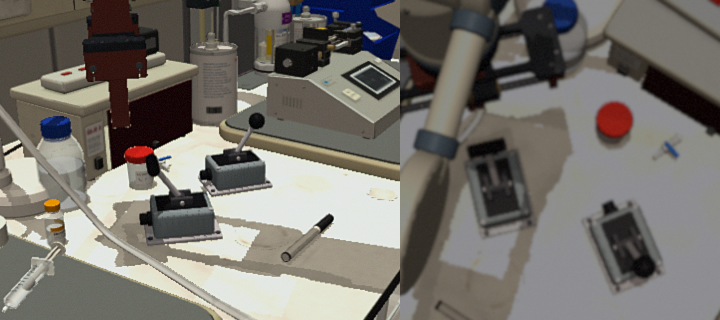

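Fingertip is clear beyond the T-bar at the crop's (119,125), with the cable low and the bottle clear. Next I descend.

>>> apply_moves --commands '[{"dx": 0, "dy": 0, "dz": 0.05, "twist": 0}, {"dx": 0, "dy": 0, "dz": 0.1, "twist": 0}, {"dx": 0, "dy": 0, "dz": 0.1, "twist": 0}, {"dx": 0, "dy": 0, "dz": 0.1, "twist": 0}]'

```text
t: 2.08
tcp_pos: [0.5791, -0.1331, 0.0916]
tcp_rot: [3.139, -0.004, 0.239]
ft_force: [0.4, 0.0, -0.1]
width: 0.0003
grip_force: 0.0
```

>>> apply_moves --commands '[{"dx": 0, "dy": 0, "dz": 0.015, "twist": 0}, {"dx": -0.03, "dy": 0, "dz": 0.015, "twist": 0}, {"dx": -0.05, "dy": 0, "dz": 0.015, "twist": 0}, {"dx": -0.07, "dy": 0, "dz": 0.015, "twist": 0}, {"dx": -0.09, "dy": 0, "dz": 0.015, "twist": 0}, {"dx": -0.11, "dy": 0, "dz": 0.015, "twist": 0}, {"dx": -0.13, "dy": 0, "dz": 0.015, "twist": 0}, {"dx": -0.13, "dy": 0, "dz": 0.015, "twist": 0}]'

```text
t: 3.08
tcp_pos: [0.4937, -0.1529, 0.0809]
tcp_rot: [3.137, -0.03, 0.243]
ft_force: [38.9, 8.6, -1.7]
width: 0.0005
grip_force: 27.9
```

The force shows the lever pressed against its stop, since the rod rather than the bar touches at that height. I'll back off, go up and look.

>>> apply_moves --commands '[{"dx": 0.03, "dy": 0, "dz": 0, "twist": 0}, {"dx": 0.05, "dy": 0, "dz": 0, "twist": 0}, {"dx": 0.05, "dy": 0, "dz": -0.06, "twist": 0}, {"dx": 0.05, "dy": 0, "dz": -0.14, "twist": 0}, {"dx": 0.05, "dy": 0, "dz": -0.16, "twist": 0}, {"dx": 0.05, "dy": 0, "dz": -0.16, "twist": 0}]'

```text
t: 3.82
tcp_pos: [0.5193, -0.1467, 0.1969]
tcp_rot: [3.141, -0.001, 0.239]
ft_force: [-0.5, -0.5, -0.3]
width: 0.0005
grip_force: 0.0
```

Run:
```python
from h import *
s=r.sense();print(s['t'],s['tcp_pos'],s['tcp_rot'],s['ft_force'])
a=r.get_image('side')[60:380,120:520];b=r.get_image('top')[90:330,200:440]
b=cv2.resize(b,(320,320));cv2.imwrite('pics/e.png',np.hstack([a,b]))
```

```text
3.825 [ 0.51933716 -0.14671972  0.19689959] [ 3.14077070e+00 -7.15154847e-04  2.39460764e-01] [-0.48343031 -0.53088082 -0.27344988]
```

View pics/e.png

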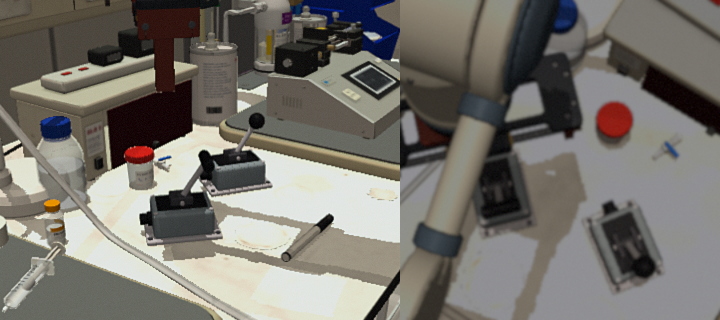

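The main is off: its T-bar now leans towards the robot at the crop's (207,162), and the standby is still off. Next I move to the near side of the ball.

>>> apply_moves --commands '[{"dx": -0.257, "dy": 0.188, "dz": 0, "twist": -0.3}, {"dx": -0.257, "dy": 0.188, "dz": 0, "twist": -0.3}, {"dx": -0.257, "dy": 0.188, "dz": 0, "twist": -0.3}, {"dx": -0.257, "dy": 0.188, "dz": 0, "twist": -0.3}, {"dx": -0.257, "dy": 0.188, "dz": 0, "twist": -0.3}, {"dx": -0.257, "dy": 0.188, "dz": 0.1, "twist": -0.3}, {"dx": -0.257, "dy": 0.188, "dz": 0.15, "twist": -0.3}, {"dx": -0.257, "dy": 0.188, "dz": 0.15, "twist": -0.3}]'

```text
t: 4.92
tcp_pos: [0.3634, -0.3255, 0.0777]
tcp_rot: [-3.13, 0.004, 0.391]
ft_force: [0.3, -0.1, 0.5]
width: 0.0002
grip_force: 0.0
```

>>> apply_moves --commands '[{"dx": 0, "dy": 0.007, "dz": 0, "twist": 0}, {"dx": 0.03, "dy": 0.007, "dz": 0, "twist": 0}, {"dx": 0.05, "dy": 0.007, "dz": 0, "twist": 0}, {"dx": 0.07, "dy": 0.007, "dz": 0, "twist": 0}, {"dx": 0.09, "dy": 0.007, "dz": 0, "twist": 0}, {"dx": 0.11, "dy": 0.007, "dz": 0, "twist": 0}, {"dx": 0.11, "dy": 0.007, "dz": 0, "twist": 0}, {"dx": 0.11, "dy": 0.007, "dz": 0, "twist": 0}]'

```text
t: 5.92
tcp_pos: [0.4437, -0.3025, 0.0836]
tcp_rot: [-3.141, 0.001, 0.39]
ft_force: [-0.5, -0.3, 1.0]
width: 0.0008
grip_force: 0.0
```

>>> apply_moves --commands '[{"dx": -0.03, "dy": 0, "dz": 0, "twist": 0}, {"dx": -0.06, "dy": 0, "dz": 0, "twist": 0}, {"dx": -0.06, "dy": 0, "dz": -0.08, "twist": 0}, {"dx": -0.06, "dy": 0, "dz": -0.16, "twist": 0}, {"dx": -0.06, "dy": 0, "dz": -0.16, "twist": 0}, {"dx": -0.06, "dy": 0, "dz": -0.16, "twist": 0}]'

```text
t: 6.68
tcp_pos: [0.4011, -0.3202, 0.2036]
tcp_rot: [3.141, 0.0, 0.389]
ft_force: [-0.5, 0.0, -0.5]
width: 0.0005
grip_force: 0.0
```

Run:
```python
from h import *
s=r.sense();print(s['t'],s['tcp_pos'],s['tcp_rot'],s['ft_force'])
cv2.imwrite('pics/f.png',r.get_image('side')[60:380,120:520])
```

```text
6.675 [ 0.40108583 -0.32022655  0.20364061] [3.14137840e+00 2.52497493e-04 3.88597134e-01] [-0.45026388  0.0346636  -0.54905529]
```

View pics/f.png

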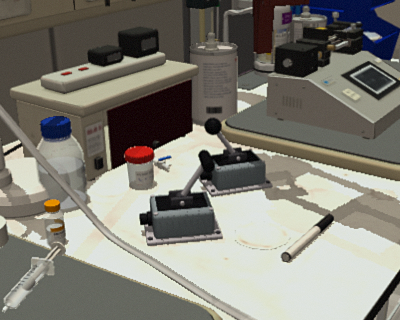

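The ball now leans away from the robot at the crop's (213,126), and the T-bar towards it at (207,162). I'll check both against the projected stop positions and hand in if they match.

Run:
```python
from h import *
a=proj('side',[.471,-.287,.099])-[120,60]; b=proj('side',[.470,-.156,.099])-[120,60]
print(a,b)
if np.hypot(*(a-[213,126]))<6 and np.hypot(*(b-[207,162]))<8: print(r.hand_in())
```

```text
[212.26180168 125.67393904] [205.29177028 160.41357378]
the job is handed in; nothing more can be done
None
```

The job is handed in: I switched the main isolator off, then the standby on. The last camera check put both levers within about 3 pixels of their stop positions, and the arm was clear at about 7 s.

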